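# Put the peeler away in the push-latch drawer

## Task

Put the peeler away in the push-latch drawer box: press the drawer's push pad and let it go so that the locked drawer springs out, lay the peeler flat in the tray, then press the pad again until the drawer catches, so that it stays shut when you let go. How deep the catch lies cannot be seen, so press gently by feel as far as the soft stop and never force it; leave the timer and the sauce cup where they are.

Things in the scene. Friction and masses are not known exactly. Their poses are not given: they have to be found in the camera images.
- drawer_box: Fixed low bare-steel box, 184 deep (its x) x 230 wide (its y) x 62 mm high, turned up to 0.15 rad; origin at the centre of its underside, x into the box, away from the robot; its drawer comes out along -x. Push-push catch: pressed past the catch point and let go, a locked drawer springs fully out, and a drawer that was out stays locked; another full press undoes it; a short press changes nothing.
- drawer (a joint): Drawer travel, m: 0 locked (front flush with the box; rests within 2 mm), 0.120 sprung fully out, negative when pressed past the locked point. Spring pushes out (3 N locked, 1.8 N out), damper 15 N s/m. The catch point is hidden and differs from start to start: 8 to 30 mm past the locked point, the same for locking and releasing in one run.
- pad (a point): Centre of the flat front face of the push pad, a grey block 56 wide x 40 high mm, 46 mm out from the drawer front; face at 16 to 56 mm above the work surface. Axes as drawer_box: press along +x. Moves with the drawer. Up to the catch point it takes 3 to 5 N; 0.7 mm beyond, a rubber buffer begins, about 8 N per mm: a slow press that reached 8 N has passed the catch; over 14 N damages it.
- tray (a point): Point on the drawer's tray floor, 15 mm above the work surface, in the middle of the part uncovered when the drawer is out: from here 56 mm to the front panel (top at 58 mm) and 56 mm the other way to the edge of the box's top. Tray inside 206 mm along y; side walls reach 38 mm above the work surface. Axes as drawer_box; moves with the drawer.
- peeler_mid (a point): Centre (9 mm above what it lies on) of the loose peeler, 170 mm long along its x, 18 mm high, 60 g: black handle from x = -85 to +20 mm, 25 mm wide along y, 17 mm high; then a flat blade 14 mm wide. To fit the tray it lies across it, its length along the tray's y.
- timer: Bystander: loose white wind-up kitchen timer, 66 mm across, 53 mm high; origin at the centre of its underside.
- sauce_cup: Bystander: loose stainless sauce cup, 65 mm across, 37 mm high; origin at the centre of its underside.

How it is judged (in metres and radians):
On the way, in this order (a step that is already met when the one before it is completed fails the run):
1. the drawer has been released and stands out at least 108 mm (value of joint drawer above 0.108 m), for 0.2 s.
2. the peeler lies in the tray of the open drawer, let go (value of joint drawer above 0.06 m and x of peeler_mid in the frame of tray between -0.05 and 0.07 m and y of peeler_mid in the frame of tray between -0.03 and 0.03 m and z of peeler_mid in the frame of tray between 0 and 0.018 m and contact force between the fingers and peeler below 0.1 N), for 0.2 s.
At the end, for the whole second after the job is handed in: The drawer stays locked by itself within 4 mm of its locked point, with the peeler lying flat on the tray floor inside it (its centre inside the tray's walls and no more than 18 mm above the tray floor) (value of joint drawer between -0.004 and 0.004 m and x of peeler_mid in the frame of tray between -0.05 and 0.07 m and y of peeler_mid in the frame of tray between -0.03 and 0.03 m and z of peeler_mid in the frame of tray between 0 and 0.018 m); the robot touches nothing.
It fails at once if the robot pushes on the drawer or its box with more than 14 N (contact force between any of the fingers, the arm and drawer_box above 14 N).
It fails at once if the timer or the sauce cup is moved more than 30 mm (distance of any of timer, sauce_cup from where it was at the start of the episode above 0.03 m).
It also fails if it takes over 72 s, if anything falls off the work surface, if the arm or the gripper's body presses on something with over 40 N, if the wrist force passes 120 N, or if a joint passes its speed limit or range.

## Robot

A 6-joint arm with a two-finger parallel gripper is mounted at the origin on a cart in front of the work surface, level with it; the furniture and walls round the work are solid. World frame = base frame: x ahead of the robot, y to its left, z up, the work surface at z = 0. Lengths are in mm, angles in rad, forces in N, time in s.
With the tool pointing down it reaches from about 300 to 775 mm from the base axis. Payload 14.6 kg.
Tool frame: the origin (TCP) lies midway between the tips of the shut fingers; the grasp point (between the pads) lies 19 mm behind it; z points along the fingers, y is the line along which they close (so a half turn about z gives the same grasp; the last joint's range is limited). The gripper opens to 85 mm and grips with 20 to 120 N. Pads are 22 mm wide; open, the fingers measure 114 mm over their backs; the gripper's body (76 mm by 85 mm) begins 54 mm behind the grasp point. The pads swing forward as they close: fully open they stand 13 mm farther back than shut.
Start: joints at [-1.276, 0.3, 1.521, -0, 1.321, -0.067], TCP at [194.67, -514.386, 231.281] pointing down, gripper open.
Joint ranges: [-3.03, 3.03], [-0.79, 2.21], [0.23, 2.52], [-1.04, 4.18], [0, 3.07], [-2.55, 2.55]. Speed limits (rad/s): [2.22, 2.22, 2.57, 3.14, 3.14, 3.14].

## Interface

Orientations are given as a unit quaternion [x, y, z, w].
In Python, from rig import manip gives the robot as it stands.
- The arm moves only by the tool carry_out, never from a script. Its argument "series" is a list of rows, each a list of 3 entries, a list of its own where there are three numbers: the shift along the tool's x, y, z each as a share of 0.1 m, from -1 to 1, then the turn, a rotation vector about the tool's x, y, z each as a share of pi/2 rad, from -1 to 1, then the opening, from 0 (shut) to 1 (fully open). A call has 1 to 20 rows; each row is the pose to reach, as a shift and turn from the pose commanded when the call began, along the tool's axes at that moment; what a row does not reach only later rows make up. A row lasts 1/10 s, in which the tool goes at most 50 mm and 8.59 degrees, less where a joint would pass 70% of its speed; a pose out of reach is approached as far as the arm can. A call with a number of a shift or a turn outside -1 to 1 is refused whole. A call with a gripper value outside its range is refused whole. The fingers move at their own pace and stop on an object; the grip force is fixed at half the most. Time passes only in rows, so rows that repeat a pose let the fingers close. It gives the time, the measured TCP pose, the force, the opening and the grip force at its end, in the units of the state.
- manip.sense(): the state, without advancing time (a new reading comes with each control period).
- manip.get_image(name): name is "side" or "top" or "wrist"; returns a dict with "img" (480x640x3 uint8, blue, green, red), "z_map" (480x640 float32, mm along the optical axis (not along the pixel's ray), 0 where there is no reading), "camera_matrix" (3x3 intrinsics, pixels), "R" (3x3) and "t" (3): a world point X has camera coordinates R X + t; the wrist camera has in their place "mount" (4x4, takes a point from camera to tool coordinates, whose origin is the TCP and whose axes are the flange's). Camera axes: x right, y down, z forward; pixel columns grow to the right and rows downward; lengths in mm; the calibration is good to about 2 mm. A picture is of the moment at which its call begins: read the wrist's pose just before it.
- manip.finish_job(): hands the job in; it is judged then, once.
The state is a dict: "clock": time; "joint_pos": joint angles; "joint_vel": joint speeds; "joint_efforts": joint torques, N m; "tcp_pos": TCP position; "tool_rot": TCP orientation; "wrist_force": force on the tool from outside, world axes, zero at the start; "wrist_torque": the same for the moment, N m; "width": opening from 0.0 (shut) to 1.0 (fully open); "grip_force": force on a finger pad.
Only numpy, scipy, OpenCV 4.12 (cv2) and the standard library are available. Lean on these libraries where they do the work, as an engineer would, in place of code of your own. Each camera call takes 0.05 s, during which the arm holds its last target. There are 200 camera calls.

## Working session

There is one attempt and no reset: what is moved stays moved. The work goes in short steps, Python scripts to look and compute and a tool call to move; the robot and the scene stay as the last step left them, time stands still between calls to the robot, and variables do not carry over. Pictures are saved under pics/ and viewed, at most 11 in all, crops included, and the job is handed in when it is done.

Besides the shell and the picture viewer there is one more tool, called after "Emit:" as a command line: name --argument value ..., lists and objects as JSON in quotes. carry_out: Moves the arm, as the interface text tells. Shift numbers are shares of 0.1 m and turn numbers shares of pi/2 rad, none past 1 either way. Its arguments: {"type":"object","properties":{"series":{"type":"array","items":{"type":"array"}}},"required":["series"]}

```bash
mkdir -p pics; cat > h.py <<'E'
import numpy as np,cv2
from scipy.spatial.transform import Rotation as Ro
from rig import manip
def grab(n,f):
    d=manip.get_image(n); cv2.imwrite('pics/'+f+'.png',d['img']); np.savez('pics/'+f,**{k:np.array(v) for k,v in d.items()}); return d
def world(d,u,v,z=None):
    K=np.array(d['camera_matrix']);R=np.array(d['R']);t=np.array(d['t']).ravel()
    r=np.linalg.inv(K)@[u,v,1]
    if z is None:
        return R.T@(r*d['z_map'][int(v),int(u)]-t)
    c=-R.T@t; w=R.T@r
    return c+w*(z-c[2])/w[2]
E
python3 - <<'E'
from h import *
s=manip.sense();print(s)
grab('top','top0');grab('side','side0')
E
```

```text
{'clock': 0.0, 'joint_pos': array([-1.27562777e+00,  3.00465340e-01,  1.52156924e+00,  3.54090528e-05,
        1.32069344e+00, -6.66084141e-02]), 'joint_vel': array([-0.00126808, -0.00025896,  0.00102293, -0.00120407, -0.00034079,
       -0.00121262]), 'joint_efforts': array([ 2.94749243e-04, -5.43496978e+01, -3.61794019e+01, -7.83855080e-05,
        3.97332158e-03,  6.22858965e-05]), 'tcp_pos': array([ 194.5999722 , -514.18065947,  230.72948057]), 'tool_rot': array([ 9.83684870e-01,  1.79899286e-01, -4.76945213e-05, -5.65936764e-04]), 'wrist_force': array([-0.21222297, -0.10555011,  0.20766269]), 'wrist_torque': array([-0.07449185,  0.01909146, -0.05107006]), 'grip_force': 0.0, 'width': 1.001759961612103}
```

View pics/top0.png

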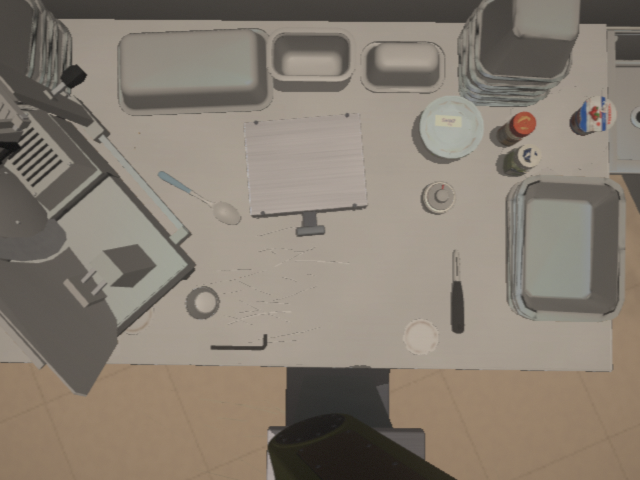

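View pics/side0.png

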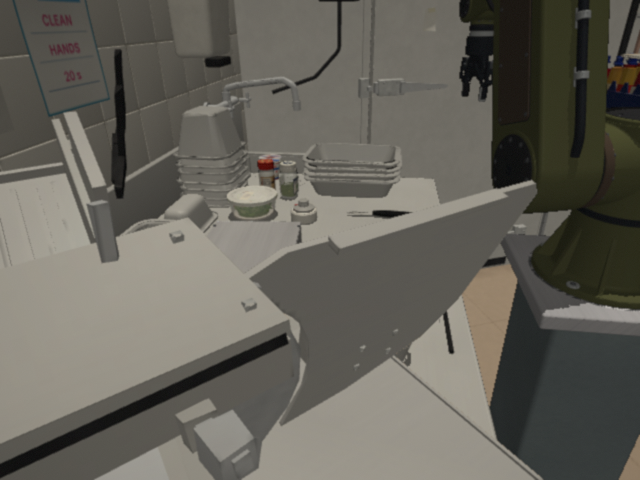

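The top view shows the drawer box with corners near (245,122), (360,115), (367,206) and (250,217). The pad is at about (310,231), the peeler runs from (458,330) to (457,252), the timer is at (438,197), and a cup is at (203,302). The side view is mostly blocked by the slicer. I'll enlarge the top view and compute positions.

```bash
python3 - <<'E'
from h import *
d=np.load('pics/top0.npz')
im=d['img']
a=cv2.resize(im[185:345,290:470],None,fx=3.7,fy=3.7,interpolation=cv2.INTER_CUBIC)
cv2.imwrite('pics/c1.png',a)
for n,u,v in [('boxc',306,165),('bL',252,130),('bR',355,200),('pad',310,231),('padtop',311,218),('handle',458,310),('hend',458,328),('blade',457,262),('timer',438,197),('cup',203,302),('disc',421,337),('table',380,280),('table',440,280)]:
    print(n,world(d,u,v).round(1))
for n,u,v,z in [('c1',245,122,62),('c2',360,115,62),('c3',367,206,62),('c4',250,217,62)]: print(n,world(d,u,v,z).round(1))
# box top by height
zm=d['z_map'];K=d['camera_matrix'];R=d['R'];t=d['t'].ravel()
vv,uu=np.mgrid[:480,:640]
P=np.stack([(uu-K[0,2])/K[0,0]*zm,(vv-K[1,2])/K[1,1]*zm,zm],-1)-t
W=P@R
np.save('pics/W0.npy',W)
m=(W[...,2]>52)&(W[...,2]<72)&(uu>235)&(uu<375)&(vv>105)&(vv<222)
r=cv2.minAreaRect(W[m][:,:2].astype(np.float32));print('box',r, np.median(W[m][:,2]))
m=(W[...,2]>30)&(uu>285)&(uu<335)&(vv>221)&(vv<242)
print('pad',np.round(cv2.boxPoints(cv2.minAreaRect(W[m][:,:2].astype(np.float32))),1),np.median(W[m][:,2]))
m=(im.sum(2)<200)&(uu>445)&(uu<470)&(vv>245)&(vv<340)
print('handle',cv2.minAreaRect(W[m][:,:2].astype(np.float32)),np.median(W[m][:,2]))
print(K,-R.T@t)
E
```

```text
boxc [678.8  86.2  64. ]
bL [747.7 194.1  61.1]
bR [611.3 -10.6  63. ]
pad [550.   76.5  55.1]
padtop [576.2  75.2  48.5]
handle [ 397.3 -223.7   12.3]
hend [ 361.3 -223.6   12.6]
blade [ 494.2 -222.7    8. ]
timer [ 620.6 -174.    54.3]
cup [404.7 295.2   1.8]
disc [ 340.6 -151.4    0.4]
table [455.  -67.4  -3.5]
table [ 457.  -189.5    2.1]
c1 [763.3 208.1  62. ]
c2 [780.1 -18.6  62. ]
c3 [600.  -34.2  62. ]
c4 [575.2 193.9  62. ]
box ((672.4297485351562, 88.52740478515625), (207.23411560058594, 230.24839782714844), 5.559109210968018) 62.73173633401395
pad [[477.2  43.2]
 [509.7   6.4]
 [584.2  72.4]
 [551.6 109.2]] 54.96454848806343
handle ((403.3816223144531, -221.3766326904297), (100.91561126708984, 21.956140518188477), 2.172816038131714) 14.072305273931912
[[527.68347226   0.         321.90344869]
 [  0.         527.68347226 237.55858018]
 [  0.           0.           1.        ]] [ 477.1509348    43.20270385 1087.19062675]
```

View pics/c1.png

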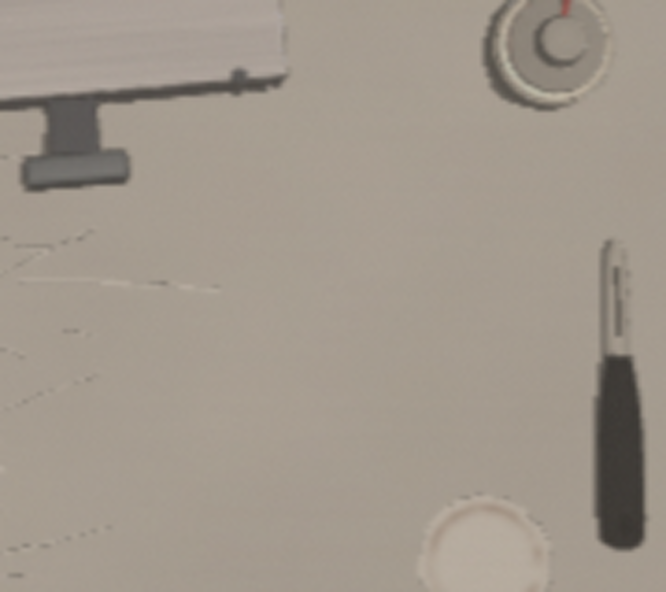

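The crop shows the pad's front edge running from about (28,190) to (128,182), the timer at (550,45), and the peeler handle from y=355 to 548 with its blade up to y=240. The box yaw is about +0.1 rad. I'll start moving towards the peeler to get a wrist view.

Emit:
carry_out --series '[[[1,-0.67,0],[0,0,0],0],[[1,-0.67,0],[0,0,0],0],[[1,-0.67,0],[0,0,0],0]]'

```text
clock: 0.4
tcp_pos: [265.8, -413.7, 231.1]
tool_rot: [0.984, 0.181, 0.0, -0.0]
wrist_force: [0.1, -1.0, 0.7]
width: 0.513
grip_force: 0.0
```

Emit:
carry_out --series '[[[1,-0.67,0],[0,0,0],0],[[1,-0.67,0],[0,0,0],0],[[1,-0.67,0],[0,0,0],0]]'

```text
clock: 0.7
tcp_pos: [335.7, -315.5, 231.2]
tool_rot: [0.983, 0.181, 0.0, -0.0]
wrist_force: [-0.1, -0.4, 0.3]
width: -0.001
grip_force: 0.0
```

Emit:
carry_out --series '[[[0.7,-0.67,0],[0,0,0.17],0],[[0.7,-0.67,0],[0,0,0.17],0],[[0.7,-0.67,0],[0,0,0.17],0],[[0.7,-0.67,0],[0,0,0.17],0]]'

```text
clock: 1.1
tcp_pos: [376.5, -229.6, 231.2]
tool_rot: [0.999, 0.049, -0.0, -0.0]
wrist_force: [-0.5, -0.3, 1.0]
width: -0.002
grip_force: 0.0
```

```bash
cat >> h.py <<'E'
def wgrab(f):
    s=manip.sense(); d=manip.get_image('wrist'); cv2.imwrite('pics/'+f+'.png',d['img'])
    Rt=Ro.from_quat(s['tool_rot']).as_matrix(); M=np.array(d['mount'])
    Rc=Rt@M[:3,:3]; c=Rt@M[:3,3]+s['tcp_pos']
    d['R']=Rc.T; d['t']=-Rc.T@c
    np.savez('pics/'+f,**{k:np.array(v) for k,v in d.items()}); return d
def cloud(d):
    zm=d['z_map'];K=np.array(d['camera_matrix']);vv,uu=np.mgrid[:480,:640]
    P=np.stack([(uu-K[0,2])/K[0,0]*zm,(vv-K[1,2])/K[1,1]*zm,zm],-1)-np.array(d['t']).ravel()
    return P@np.array(d['R'])
E
python3 - <<'E'
from h import *
s=manip.sense();print(s['clock'],s['tcp_pos'],s['tool_rot'],s['wrist_force'],s['width'])
d=wgrab('w1');W=cloud(d);im=d['img'];m=(im.sum(2)<200)&(W[...,2]>4)&(W[...,2]<30)&(abs(W[...,0]-405)<80)&(abs(W[...,1]+221)<40)
print(cv2.minAreaRect(W[m][:,:2].astype(np.float32)),np.percentile(W[m][:,2],[5,50,95]),m.sum())
t=np.load('pics/top0.npz')
f=lambda a,b:(290+a/3.7,185+b/3.7)
for n,a,b,z in [('padL',28,189,56),('padR',128,181,56),('boxR',284,75,62),('boxL',0,103,62),('hR',622,548,14),('hL',620,357,14),('tip',612,240,9)]: print(n,world(t,*f(a,b),z).round(1))
E
```

```text
1.1 [ 376.47699023 -229.63355688  231.21366629] [ 9.98817166e-01  4.86236329e-02 -7.17454539e-05 -7.74453359e-05] [-0.54133487 -0.27172594  1.03754969] -0.00191053311069551
((414.48193359375, -221.9191436767578), (130.10585021972656, 24.16282081604004), 1.6317334175109863) [ 9.52139382 13.23221401 15.78342415] 2150
padL [539.6 100.7  56. ]
padR [544.6  47.8  56. ]
boxR [601.4 -33.7  62. ]
boxL [584.5 115.9  62. ]
hR [ 351.3 -223.5   14. ]
hL [ 454.8 -222.4   14. ]
tip [ 518.9 -219.2    9. ]
```

View pics/w1.png

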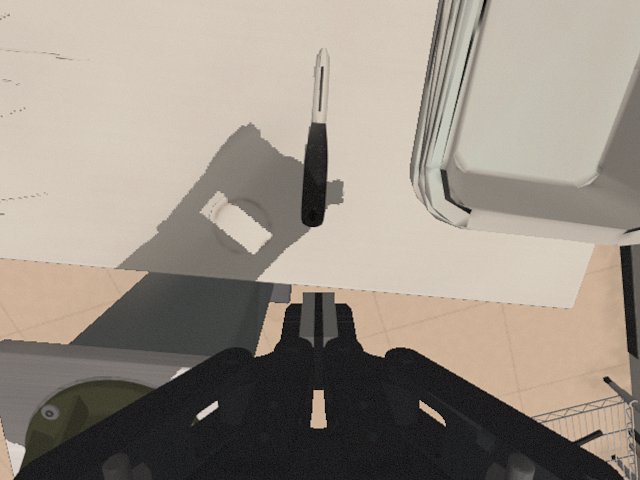

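The wrist view shows the peeler flat, with the handle end at about (312,222) and the blade tip at (322,48). That puts its middle at about (435,-222), along x. The pad face centre is at about (542,74), yaw 0.095. Next I move in front of the pad.

Emit:
carry_out --series '[[[0.53,-0.955,0.6],[0,0,0],0],[[0.53,-0.955,0.6],[0,0,0],0],[[0.53,-0.955,0.6],[0,0,0],0]]'

```text
clock: 1.45
tcp_pos: [419.5, -129.4, 169.4]
tool_rot: [0.999, 0.048, -0.001, -0.001]
wrist_force: [0.6, -0.6, 0.3]
width: -0.0
grip_force: 0.0
```

Emit:
carry_out --series '[[[0.53,-0.955,0.6],[0,0,0],0],[[0.53,-0.955,0.6],[0,0,0],0],[[0.53,-0.955,0.6],[0,0,0],0]]'

```text
clock: 1.75
tcp_pos: [463.5, -29.3, 109.3]
tool_rot: [0.999, 0.048, -0.001, -0.0]
wrist_force: [0.2, 0.1, 0.8]
width: -0.001
grip_force: 0.0
```

Emit:
carry_out --series '[[[0.52,-0.955,0.86],[0,0,0],0],[[0.52,-0.955,0.86],[0,0,0],0],[[0.52,-0.955,0.86],[0,0,0],0],[[0.52,-0.955,0.86],[0,0,0],0],[[0.52,-0.955,0.86],[0,0,0],0]]'

```text
clock: 2.25
tcp_pos: [506.1, 68.5, 24.7]
tool_rot: [0.999, 0.048, -0.001, 0.0]
wrist_force: [-0.5, 0.3, 0.1]
width: 0.0
grip_force: 0.0
```

```bash
python3 - <<'E'
from h import *
s=manip.sense();print(s['clock'],s['tcp_pos'],s['tool_rot'],s['wrist_force'])
d=wgrab('w2')
E
```

```text
2.25 [506.13721496  68.52247975  24.73820676] [ 9.98861945e-01  4.76895433e-02 -7.15634946e-04  9.79468284e-05] [-0.52191004  0.29239448  0.10135327]
```

View pics/w2.png

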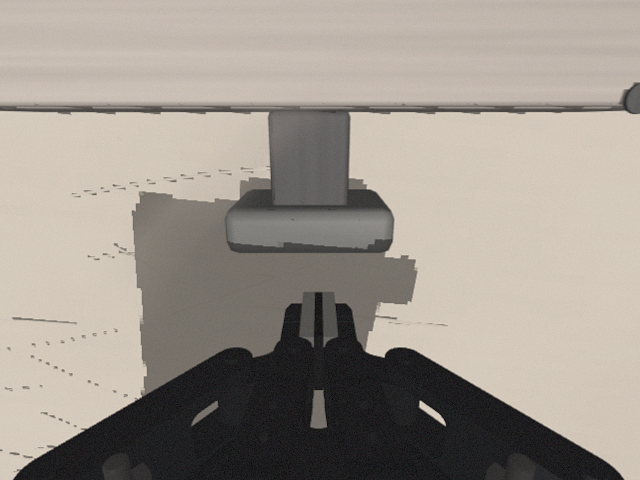

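The wrist view shows the tool square to the pad, whose face edge lies at about (310,250), nearly centred on the fingers (319). I'll approach until I feel contact.

Emit:
carry_out --series '[[[0.1,0,0],[0,0,0],0],[[0.18,0,0],[0,0,0],0],[[0.2,0,0],[0,0,0],0],[[0.21,0,0],[0,0,0],0],[[0.22,0,0],[0,0,0],0],[[0.23,0,0],[0,0,0],0],[[0.24,0,0],[0,0,0],0],[[0.25,0,0],[0,0,0],0],[[0.25,0,0],[0,0,0],0],[[0.25,0,0],[0,0,0],0]]'

```text
clock: 3.3
tcp_pos: [531.1, 71.7, 25.3]
tool_rot: [0.999, 0.047, -0.0, -0.0]
wrist_force: [0.7, -0.0, -0.6]
width: -0.001
grip_force: 0.0
```

Emit:
carry_out --series '[[[0.01,0,0],[0,0,0],0],[[0.02,0,0],[0,0,0],0],[[0.02,0,0],[0,0,0],0]]'

```text
clock: 3.6
tcp_pos: [533.0, 71.9, 25.3]
tool_rot: [0.999, 0.047, -0.0, 0.0]
wrist_force: [-1.8, -0.2, 1.5]
width: 0.0
grip_force: 1.2
```

Emit:
carry_out --series '[[[0.01,0,0],[0,0,0],0],[[0.02,0,0],[0,0,0],0],[[0.02,0,0],[0,0,0],0]]'

```text
clock: 3.9
tcp_pos: [535.1, 72.1, 25.2]
tool_rot: [0.999, 0.047, -0.0, -0.0]
wrist_force: [-2.8, 0.1, 2.0]
width: 0.001
grip_force: 1.4
```

Emit:
carry_out --series '[[[0.01,0,0],[0,0,0],0],[[0.02,0,0],[0,0,0],0],[[0.025,0,0],[0,0,0],0],[[0.025,0,0],[0,0,0],0]]'

```text
clock: 4.3
tcp_pos: [537.7, 72.3, 25.3]
tool_rot: [0.999, 0.047, 0.0, -0.0]
wrist_force: [-2.2, 0.3, 1.3]
width: -0.001
grip_force: 1.4
```

```bash
python3 -c "
from h import *
s=manip.sense();print(s['tcp_pos'],s['wrist_force'],s['joint_efforts'].round(2),s['wrist_torque'])"
```

```text
[537.65684303  72.33379948  25.2588668 ] [-2.16864076  0.25982088  1.2828673 ] [-2.300e-01 -5.897e+01 -2.856e+01 -4.000e-02 -5.700e-01  1.000e-02] [-0.00958893  0.4348767   0.02781061]
```

Emit:
carry_out --series '[[[0.01,0,0],[0,0,0],0],[[0.015,0,0],[0,0,0],0],[[0.015,0,0],[0,0,0],0]]'

```text
clock: 4.6
tcp_pos: [539.2, 72.5, 25.3]
tool_rot: [0.999, 0.047, 0.0, -0.0]
wrist_force: [-3.5, -0.8, 1.8]
width: -0.004
grip_force: 1.4
```

Emit:
carry_out --series '[[[0.01,0,0],[0,0,0],0],[[0.015,0,0],[0,0,0],0],[[0.015,0,0],[0,0,0],0]]'

```text
clock: 4.9
tcp_pos: [540.7, 72.6, 25.3]
tool_rot: [0.999, 0.047, 0.0, 0.0]
wrist_force: [-2.2, 0.4, 0.8]
width: -0.004
grip_force: 1.4
```

Emit:
carry_out --series '[[[0.01,0,0],[0,0,0],0],[[0.015,0,0],[0,0,0],0],[[0.015,0,0],[0,0,0],0]]'

```text
clock: 5.2
tcp_pos: [542.2, 72.8, 25.3]
tool_rot: [0.999, 0.047, 0.0, -0.0]
wrist_force: [-3.3, 1.0, 0.7]
width: -0.003
grip_force: 1.4
```

Emit:
carry_out --series '[[[0.01,0,0],[0,0,0],0],[[0.015,0,0],[0,0,0],0],[[0.015,0,0],[0,0,0],0]]'

```text
clock: 5.5
tcp_pos: [543.6, 72.9, 25.3]
tool_rot: [0.999, 0.047, 0.0, -0.0]
wrist_force: [-3.1, -0.1, 1.3]
width: 0.0
grip_force: 1.4
```

Emit:
carry_out --series '[[[0.01,0,0],[0,0,0],0],[[0.015,0,0],[0,0,0],0],[[0.015,0,0],[0,0,0],0]]'

```text
clock: 5.8
tcp_pos: [545.2, 73.0, 25.3]
tool_rot: [0.999, 0.047, 0.0, -0.0]
wrist_force: [-2.7, 0.6, 0.4]
width: 0.0
grip_force: 1.4
```

Emit:
carry_out --series '[[[0.01,0,0],[0,0,0],0],[[0.015,0,0],[0,0,0],0],[[0.015,0,0],[0,0,0],0]]'

```text
clock: 6.1
tcp_pos: [546.7, 73.2, 25.3]
tool_rot: [0.999, 0.047, 0.0, -0.0]
wrist_force: [-2.7, 0.7, 0.1]
width: 0.006
grip_force: 1.4
```

Emit:
carry_out --series '[[[0.01,0,0],[0,0,0],0],[[0.015,0,0],[0,0,0],0],[[0.015,0,0],[0,0,0],0]]'

```text
clock: 6.4
tcp_pos: [548.1, 73.3, 25.3]
tool_rot: [0.999, 0.047, 0.0, -0.0]
wrist_force: [-2.6, 0.9, 0.3]
width: 0.001
grip_force: 1.3
```

Emit:
carry_out --series '[[[0.01,0,0],[0,0,0],0],[[0.015,0,0],[0,0,0],0],[[0.015,0,0],[0,0,0],0]]'

```text
clock: 6.7
tcp_pos: [549.6, 73.5, 25.3]
tool_rot: [0.999, 0.047, 0.0, -0.0]
wrist_force: [-3.2, -0.1, 1.3]
width: -0.001
grip_force: 1.4
```

Emit:
carry_out --series '[[[0.01,0,0],[0,0,0],0],[[0.015,0,0],[0,0,0],0],[[0.015,0,0],[0,0,0],0]]'

```text
clock: 7.0
tcp_pos: [551.0, 73.6, 25.3]
tool_rot: [0.999, 0.047, -0.0, -0.0]
wrist_force: [-4.5, -0.0, 2.1]
width: -0.001
grip_force: 1.9
```

Both the force and the finger force rose, so the buffer may be starting here. I'll take smaller steps.

Emit:
carry_out --series '[[[0.003,0,0],[0,0,0],0],[[0.005,0,0],[0,0,0],0],[[0.005,0,0],[0,0,0],0]]'

```text
clock: 7.3
tcp_pos: [551.4, 73.6, 25.3]
tool_rot: [0.999, 0.047, -0.0, 0.0]
wrist_force: [-5.0, 0.7, 2.5]
width: 0.0
grip_force: 2.6
```

Emit:
carry_out --series '[[[0.003,0,0],[0,0,0],0],[[0.004,0,0],[0,0,0],0],[[0.004,0,0],[0,0,0],0]]'

```text
clock: 7.6
tcp_pos: [551.7, 73.7, 25.3]
tool_rot: [0.999, 0.047, -0.0, 0.0]
wrist_force: [-6.8, 0.1, 3.5]
width: -0.004
grip_force: 3.2
```

Emit:
carry_out --series '[[[0.003,0,0],[0,0,0],0],[[0.003,0,0],[0,0,0],0],[[0.003,0,0],[0,0,0],0]]'

```text
clock: 7.9
tcp_pos: [551.9, 73.7, 25.3]
tool_rot: [0.999, 0.047, -0.0, 0.0]
wrist_force: [-6.2, 0.0, 3.1]
width: -0.005
grip_force: 3.5
```

Emit:
carry_out --series '[[[-0.3,0,0],[0,0,0],0],[[-1,0,0],[0,0,0],0],[[-1,0,0],[0,0,0],0]]'

```text
clock: 8.2
tcp_pos: [449.7, 64.0, 24.9]
tool_rot: [0.999, 0.047, -0.001, 0.0]
wrist_force: [0.7, 0.1, 0.8]
width: -0.0
grip_force: 0.0
```

Emit:
carry_out --series '[[[-0.45,0,0],[0,0,0],0],[[-0.8,0,0],[0,0,0],0],[[-0.8,0,-0.45],[0,0,0],0],[[-0.8,0,-0.9],[0,0,0],0],[[-0.8,0,-0.9],[0,0,0],0],[[-0.8,0,-0.9],[0,0,0],0]]'

```text
clock: 8.8
tcp_pos: [373.9, 56.7, 116.2]
tool_rot: [0.999, 0.047, 0.002, 0.0]
wrist_force: [-0.2, 0.4, -0.3]
width: -0.002
grip_force: 0.0
```

```bash
python3 - <<'E'
from h import *
s=manip.sense();print(s['clock'],s['tcp_pos'],s['tool_rot'])
d=grab('top','top1')
cv2.imwrite('pics/c2.png',cv2.resize(d['img'][100:320,230:480],None,fx=2.6,fy=2.6))
E
```

```text
8.8 [373.8679641   56.66056771 116.18772001] [9.98877420e-01 4.73337281e-02 1.84876051e-03 2.90423061e-05]
```

View pics/c2.png

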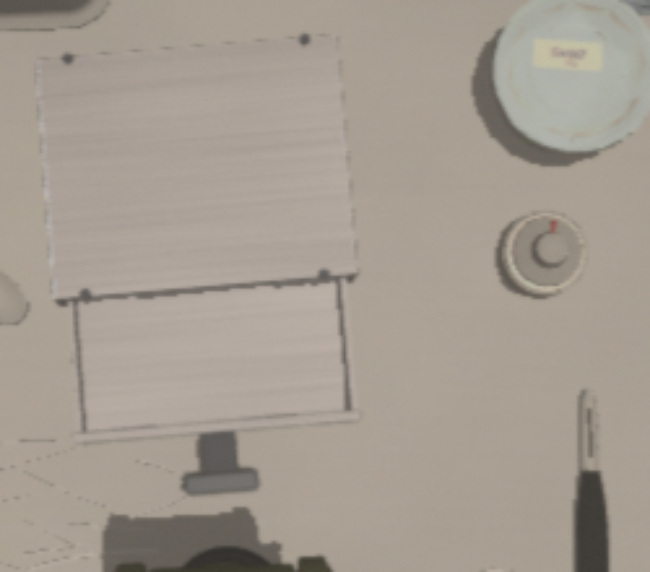

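The drawer is out. In the crop the box front edge runs (57,298) to (355,272), the panel's inner edge (83,430) to (350,411), and the tray is empty. The peeler hasn't moved, so I go to it.

Emit:
carry_out --series '[[[0.08,0.94,0],[0,0,0],0.6],[[0.08,0.94,0],[0,0,0],0.6],[[0.08,0.94,0],[0,0,0],0.6]]'

```text
clock: 9.15
tcp_pos: [390.1, -39.6, 114.1]
tool_rot: [0.999, 0.045, -0.001, 0.0]
wrist_force: [-0.7, 0.5, 0.4]
width: 0.505
grip_force: 0.0
```

Emit:
carry_out --series '[[[0.08,0.94,0],[0,0,0],0.6],[[0.08,0.94,0],[0,0,0],0.6],[[0.08,0.94,0],[0,0,0],0.6]]'

```text
clock: 9.45
tcp_pos: [407.0, -132.1, 114.1]
tool_rot: [0.999, 0.046, -0.001, -0.0]
wrist_force: [-0.1, 1.0, 0.1]
width: 0.601
grip_force: 0.0
```

Emit:
carry_out --series '[[[0.08,0.94,0.3],[0,0,0.048],0.6],[[0.08,0.94,0.3],[0,0,0.048],0.6],[[0.08,0.94,0.3],[0,0,0.048],0.6],[[0.08,0.94,0.3],[0,0,0.048],0.6]]'

```text
clock: 9.85
tcp_pos: [423.0, -221.2, 83.7]
tool_rot: [1.0, 0.009, -0.001, -0.001]
wrist_force: [0.7, -0.1, -0.5]
width: 0.601
grip_force: 0.0
```

```bash
python3 - <<'E'
from h import *
s=manip.sense();print(s['clock'],s['tcp_pos'],s['tool_rot'],s['width'])
d=np.load('pics/top1.npz');g=lambda a,b:(230+a/2.6,100+b/2.6)
for n,a,b,z in [('bL',57,298,62),('bR',355,272,62),('pL',76,438,58),('pR',358,416,58),('piL',83,430,58),('piR',350,411,58),('padL',186,492,56),('padR',258,487,56),('swL',80,350,38),('swR',346,335,38)]: print(n,world(d,*g(a,b),z).round(1))
for a,b in [(210,350),(150,360),(280,350)]: print(world(d,*g(a,b)).round(1))
d=wgrab('w3');W=cloud(d);im=d['img'];m=(im.sum(2)<200)&(W[...,2]>4)&(W[...,2]<30)&(abs(W[...,0]-405)<60)&(abs(W[...,1]+221)<25)
print(cv2.minAreaRect(W[m][:,:2].astype(np.float32)),np.percentile(W[m][:,2],[5,50,95]),m.sum())
E
```

```text
9.85 [ 422.97513218 -221.15900966   83.70607503] [ 9.99957303e-01  9.09634120e-03 -1.32314322e-03 -9.47630451e-04] 0.6011640958510857
bL [579.9 190.3  62. ]
bR [602.7 -33.3  62. ]
pL [475.2 174.2  58. ]
pR [494.8 -36.9  58. ]
piL [481.2 169.1  58. ]
piR [498.4 -30.9  58. ]
padL [436.   91.1  56. ]
padR [440.6  37.2  56. ]
swL [542.5 175.1  38. ]
swR [557.  -28.6  38. ]
[545.5  76.2  13.5]
[536.8 122.8  17.5]
[546.1  21.4  17.5]
((407.32769775390625, -221.3726806640625), (115.18132781982422, 23.595949172973633), 2.1829476356506348) [10.07433835 13.39979344 15.72069928] 4616
```

View pics/w3.png

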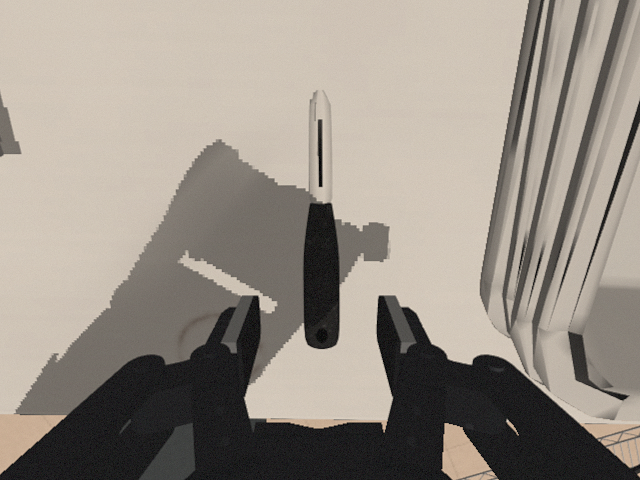

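The peeler is centred between the fingers: handle at column 321, fingers' middle at about 318. I'll descend and grasp.

Emit:
carry_out --series '[[[0.02,0,0.4],[0,0,0],0.6],[[0.02,0,0.7],[0,0,0],0.6],[[0.02,0,0.785],[0,0,0],0.6],[[0.02,0,0.785],[0,0,0],0.6],[[0.02,0,0.785],[0,0,0],0],[[0.02,0,0.785],[0,0,0],0],[[0.02,0,0.785],[0,0,0],0],[[0.02,0,0.785],[0,0,0],0],[[0.02,0,0.785],[0,0,0],0],[[0.02,0,0.785],[0,0,0],0]]'

```text
clock: 10.9
tcp_pos: [426.5, -222.0, 8.3]
tool_rot: [1.0, 0.01, 0.001, 0.001]
wrist_force: [-0.6, 1.8, 9.0]
width: 0.212
grip_force: 58.4
```

Grasped at a width of about 18 mm. Now lift and carry.

Emit:
carry_out --series '[[[0,0,-0.3],[0,0,0],0],[[0,0,-0.7],[0,0,0],0],[[0,0,-1],[0,0,0],0],[[0,0,-1],[0,0,0],0]]'

```text
clock: 11.3
tcp_pos: [427.3, -222.7, 111.4]
tool_rot: [1.0, 0.01, 0.003, 0.002]
wrist_force: [-1.3, -0.0, -1.0]
width: 0.211
grip_force: 58.6
```

Emit:
carry_out --series '[[[0.16,-0.4,0],[0,0,0],0],[[0.38,-0.95,-0.1],[0,0,0],0],[[0.38,-0.95,-0.1],[0,0,0],0],[[0.38,-0.95,-0.1],[0,0,0],0]]'

```text
clock: 11.7
tcp_pos: [462.1, -124.8, 116.9]
tool_rot: [1.0, 0.011, 0.0, 0.0]
wrist_force: [-0.6, -0.6, -1.0]
width: 0.213
grip_force: 58.7
```

Emit:
carry_out --series '[[[0.16,-0.4,0],[0,0,0],0],[[0.38,-0.95,0],[0,0,0],0],[[0.38,-0.95,0],[0,0,0],0],[[0.38,-0.95,0],[0,0,0],0]]'

```text
clock: 12.1
tcp_pos: [497.9, -30.2, 116.4]
tool_rot: [1.0, 0.01, -0.0, 0.0]
wrist_force: [-1.0, -0.6, -1.1]
width: 0.213
grip_force: 58.8
```

Emit:
carry_out --series '[[[0.16,-0.4,0],[0,0,-0.09],0],[[0.38,-0.95,0],[0,0,-0.18],0],[[0.38,-0.95,0],[0,0,-0.27],0],[[0.38,-0.95,0],[0,0,-0.36],0],[[0.38,-0.95,0],[0,0,-0.45],0],[[0.38,-0.95,0],[0,0,-0.54],0],[[0.38,-0.95,0],[0,0,-0.63],0],[[0.38,-0.95,0],[0,0,-0.72],0],[[0.38,-0.95,0],[0,0,-0.81],0],[[0.38,-0.95,0],[0,0,-0.9],0],[[0.38,-0.95,0],[0,0,-1],0],[[0.38,-0.95,0],[0,0,-1],0],[[0.38,-0.95,0],[0,0,-1],0]]'

```text
clock: 13.4
tcp_pos: [534.0, 64.0, 116.6]
tool_rot: [0.702, 0.712, -0.0, -0.0]
wrist_force: [0.4, -0.2, -1.0]
width: 0.21
grip_force: 58.9
```

Emit:
carry_out --series '[[[0,0,0],[0,0,-0.05],0],[[0,0,0],[0,0,-0.05],0],[[0,0,0],[0,0,-0.05],0],[[0,0,0],[0,0,-0.05],0]]'

```text
clock: 13.8
tcp_pos: [534.0, 65.2, 116.7]
tool_rot: [0.673, 0.74, -0.0, -0.0]
wrist_force: [0.4, 0.5, -0.9]
width: 0.21
grip_force: 58.9
```

```bash
python3 - <<'E'
from h import *
s=manip.sense();print(s['clock'],s['tcp_pos'],Ro.from_quat(s['tool_rot']).as_matrix().round(3),s['width'],s['grip_force'])
d=wgrab('w4');t=grab('top','top2')
a=cv2.resize(t['img'][190:280,230:390],None,fx=2.5,fy=2.5)
cv2.imwrite('pics/c4.png',np.vstack([cv2.resize(d['img'],(400,300)),a]))
E
```

```text
13.8 [534.04081357  65.18151495 116.74340506] [[-0.095  0.995 -0.   ]
 [ 0.995  0.095 -0.   ]
 [-0.    -0.    -1.   ]] 0.21033710209712936 58.90531504817773
```

View pics/c4.png

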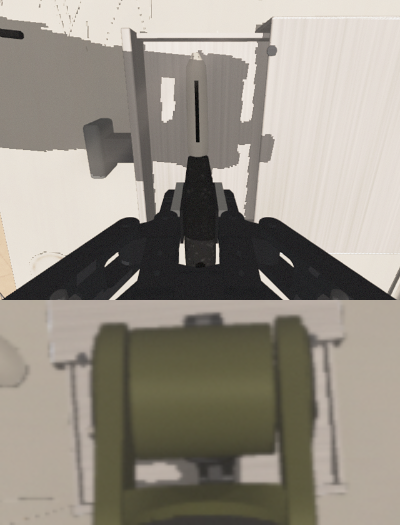

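The peeler hangs parallel over the tray, midway between the panel and the box edge, with clearance at the blade end. I'll lower it.

Emit:
carry_out --series '[[[0,0,0.4],[0,0,0],0],[[0,0,0.7],[0,0,0],0],[[0,0,0.82],[0,0,0],0],[[0,0,0.86],[0,0,0],0],[[0,0,0.89],[0,0,0],0],[[0,0,0.91],[0,0,0],0],[[0,0,0.91],[0,0,0],0]]'

```text
clock: 14.6
tcp_pos: [534.5, 65.4, 26.5]
tool_rot: [0.672, 0.741, 0.0, 0.0]
wrist_force: [0.2, -0.1, 0.3]
width: 0.211
grip_force: 58.9
```

Emit:
carry_out --series '[[[0,0,0.01],[0,0,0],0],[[0,0,0.02],[0,0,0],0],[[0,0,0.02],[0,0,0],0]]'

```text
clock: 14.9
tcp_pos: [534.1, 65.4, 23.8]
tool_rot: [0.672, 0.741, 0.0, 0.0]
wrist_force: [-0.6, -0.5, -0.8]
width: 0.207
grip_force: 58.9
```

Emit:
carry_out --series '[[[0,0,0],[0,0,0],0.4],[[0,0,0],[0,0,0],0.4],[[0,0,0],[0,0,0],0.4],[[0,0,-0.1],[0,0,0],0.4],[[0,0,-0.4],[0,0,0],0.4],[[0,0,-0.9],[0,0,0],0.4],[[0,0,-0.9],[0,0,0],0.4]]'

```text
clock: 15.6
tcp_pos: [536.8, 65.6, 120.5]
tool_rot: [0.672, 0.741, 0.004, 0.004]
wrist_force: [0.5, 0.5, -0.1]
width: 0.398
grip_force: 0.0
```

```bash
python3 - <<'E'
from h import *
s=manip.sense();print(s['clock'],s['tcp_pos'],s['width'])
d=wgrab('w5')
E
```

```text
15.6 [536.77255083  65.59980472 120.47463371] 0.39823636622104636
```

View pics/w5.png

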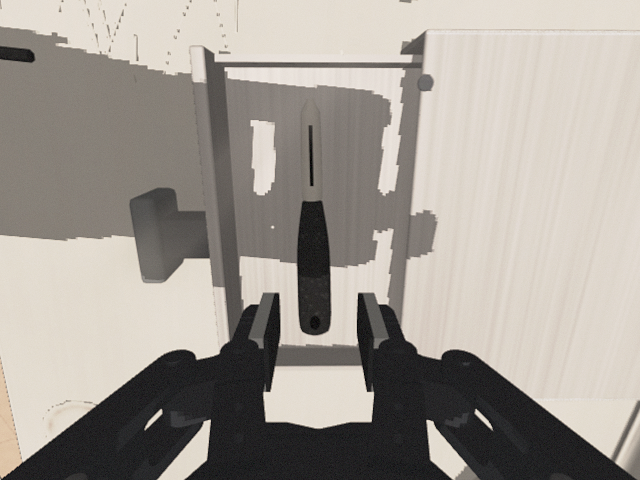

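The peeler lies flat in the tray, parallel and centred: tip at (310,100), handle end at (314,333), walls at rows 62 and 355. Next I go back in front of the pad to close the drawer.

Emit:
carry_out --series '[[[0,-0.4,0],[0,0,0],0],[[0,-0.85,0],[0,0,0],0],[[0,-0.85,0],[0,0,0],0]]'

```text
clock: 15.95
tcp_pos: [444.3, 56.8, 112.2]
tool_rot: [0.672, 0.741, -0.002, -0.002]
wrist_force: [0.4, 0.0, -0.5]
width: 0.001
grip_force: 0.0
```

Emit:
carry_out --series '[[[0.07,-0.4,0],[0,0,0.09],0],[[0.07,-0.8,0],[0,0,0.18],0],[[0.07,-0.8,0],[0,0,0.27],0],[[0.07,-0.8,0],[0,0,0.36],0],[[0.07,-0.8,0],[0,0,0.45],0],[[0.07,-0.8,0],[0,0,0.54],0],[[0.07,-0.8,0],[0,0,0.63],0],[[0.07,-0.8,0],[0,0,0.72],0],[[0.07,-0.8,0],[0,0,0.81],0],[[0.07,-0.8,0],[0,0,0.9],0],[[0.07,-0.8,0],[0,0,1],0],[[0.07,-0.8,0],[0,0,1],0],[[0.07,-0.8,0],[0,0,1],0]]'

```text
clock: 17.25
tcp_pos: [369.2, 56.2, 113.7]
tool_rot: [0.999, 0.051, -0.0, -0.0]
wrist_force: [-0.6, -0.0, -0.7]
width: -0.0
grip_force: 0.0
```

Emit:
carry_out --series '[[[0,0,0.4],[0,0,0],0],[[0,0,0.8],[0,0,0],0],[[0,0,0.92],[0,0,0],0],[[0,0,0.92],[0,0,0],0],[[0,0,0.92],[0,0,0],0]]'

```text
clock: 17.75
tcp_pos: [369.5, 56.2, 22.2]
tool_rot: [0.999, 0.05, 0.0, 0.0]
wrist_force: [-0.5, 0.8, 0.9]
width: -0.001
grip_force: 0.0
```

```bash
python3 - <<'E'
from h import *
s=manip.sense();p=s['tcp_pos'];R=Ro.from_quat(s['tool_rot']).as_matrix();print(s['clock'],p,R.round(3),s['width'])
print('to old end point, tool axes',R.T@(np.array([551.9,73.7,25.3])-p))
d=wgrab('w6')
E
```

```text
17.75 [369.47509276  56.24747723  22.21815817] [[ 0.995  0.1    0.   ]
 [ 0.1   -0.995 -0.   ]
 [ 0.     0.    -1.   ]] -0.0007323395764938308
to old end point, tool axes [183.25622225   0.86011523  -3.05815137]
```

View pics/w6.png

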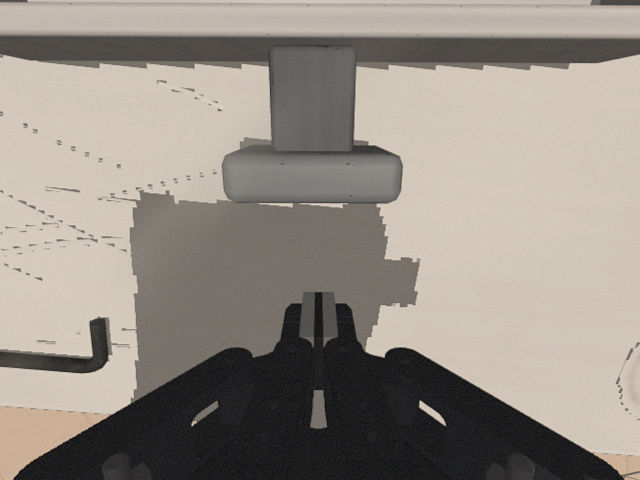

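The pad is centred ahead, its near face edge at about (310,202). I'll make contact gently, then push it in at constant speed.

Emit:
carry_out --series '[[[0.2,0,-0.03],[0,0,0],0],[[0.32,0,-0.03],[0,0,0],0],[[0.36,0,-0.03],[0,0,0],0],[[0.375,0,-0.03],[0,0,0],0],[[0.39,0,-0.03],[0,0,0],0],[[0.405,0,-0.03],[0,0,0],0],[[0.42,0,-0.03],[0,0,0],0],[[0.435,0,-0.03],[0,0,0],0],[[0.45,0,-0.03],[0,0,0],0],[[0.465,0,-0.03],[0,0,0],0],[[0.48,0,-0.03],[0,0,0],0],[[0.5,0,-0.03],[0,0,0],0]]'

```text
clock: 19.0
tcp_pos: [418.9, 61.1, 24.7]
tool_rot: [0.999, 0.049, -0.0, 0.0]
wrist_force: [-2.2, -1.4, 0.7]
width: -0.001
grip_force: 1.2
```

Emit:
carry_out --series '[[[0.02,0,0],[0,0,0],0],[[0.05,0,0],[0,0,0],0],[[0.08,0,0],[0,0,0],0],[[0.12,0,0],[0,0,0],0],[[0.16,0,0],[0,0,0],0],[[0.2,0,0],[0,0,0],0],[[0.24,0,0],[0,0,0],0],[[0.28,0,0],[0,0,0],0],[[0.32,0,0],[0,0,0],0],[[0.36,0,0],[0,0,0],0],[[0.4,0,0],[0,0,0],0]]'

```text
clock: 20.1
tcp_pos: [459.0, 65.0, 24.7]
tool_rot: [0.999, 0.049, -0.0, 0.0]
wrist_force: [-3.0, -2.0, 1.3]
width: -0.002
grip_force: 1.6
```

Emit:
carry_out --series '[[[0.04,0,0],[0,0,0],0],[[0.08,0,0],[0,0,0],0],[[0.12,0,0],[0,0,0],0],[[0.16,0,0],[0,0,0],0],[[0.2,0,0],[0,0,0],0],[[0.24,0,0],[0,0,0],0],[[0.28,0,0],[0,0,0],0],[[0.32,0,0],[0,0,0],0],[[0.36,0,0],[0,0,0],0],[[0.4,0,0],[0,0,0],0],[[0.44,0,0],[0,0,0],0],[[0.48,0,0],[0,0,0],0],[[0.52,0,0],[0,0,0],0],[[0.56,0,0],[0,0,0],0],[[0.6,0,0],[0,0,0],0],[[0.64,0,0],[0,0,0],0],[[0.67,0,0],[0,0,0],0],[[0.7,0,0],[0,0,0],0]]'

```text
clock: 21.9
tcp_pos: [528.6, 71.9, 24.8]
tool_rot: [0.999, 0.049, -0.0, 0.0]
wrist_force: [-3.3, -2.4, 1.2]
width: -0.003
grip_force: 1.9
```

Emit:
carry_out --series '[[[0.02,0,0],[0,0,0],0],[[0.04,0,0],[0,0,0],0],[[0.06,0,0],[0,0,0],0],[[0.08,0,0],[0,0,0],0],[[0.1,0,0],[0,0,0],0],[[0.12,0,0],[0,0,0],0],[[0.14,0,0],[0,0,0],0],[[0.16,0,0],[0,0,0],0],[[0.17,0,0],[0,0,0],0],[[0.18,0,0],[0,0,0],0],[[0.19,0,0],[0,0,0],0],[[0.19,0,0],[0,0,0],0],[[0.19,0,0],[0,0,0],0]]'

```text
clock: 23.2
tcp_pos: [547.4, 73.8, 24.8]
tool_rot: [0.999, 0.049, 0.0, -0.0]
wrist_force: [-2.4, -2.6, 0.2]
width: 0.001
grip_force: 1.3
```

Emit:
carry_out --series '[[[0.01,0,0],[0,0,0],0],[[0.02,0,0],[0,0,0],0],[[0.03,0,0],[0,0,0],0],[[0.03,0,0],[0,0,0],0]]'

```text
clock: 23.6
tcp_pos: [550.4, 74.1, 24.8]
tool_rot: [0.999, 0.049, 0.0, -0.0]
wrist_force: [-2.6, -1.5, -0.1]
width: 0.0
grip_force: 1.4
```

Emit:
carry_out --series '[[[0.005,0,0],[0,0,0],0],[[0.007,0,0],[0,0,0],0],[[0.007,0,0],[0,0,0],0]]'

```text
clock: 23.9
tcp_pos: [550.9, 74.1, 24.8]
tool_rot: [0.999, 0.049, -0.0, -0.0]
wrist_force: [-3.3, -0.2, 1.1]
width: -0.0
grip_force: 2.0
```

Emit:
carry_out --series '[[[0.003,0,0],[0,0,0],0],[[0.006,0,0],[0,0,0],0],[[0.006,0,0],[0,0,0],0]]'

```text
clock: 24.2
tcp_pos: [551.4, 74.2, 24.8]
tool_rot: [0.999, 0.049, -0.0, -0.0]
wrist_force: [-4.8, -1.4, 1.2]
width: 0.001
grip_force: 2.7
```

Emit:
carry_out --series '[[[0.003,0,0],[0,0,0],0],[[0.005,0,0],[0,0,0],0],[[0.005,0,0],[0,0,0],0]]'

```text
clock: 24.5
tcp_pos: [551.8, 74.2, 24.8]
tool_rot: [0.999, 0.049, -0.0, -0.0]
wrist_force: [-7.0, -1.5, 2.8]
width: -0.0
grip_force: 3.5
```

The press reached the same depth and buffer force as before (about 7.7 N). I'll release gently, back away and look.

Emit:
carry_out --series '[[[-0.05,0,0],[0,0,0],0],[[-0.1,0,0],[0,0,0],0],[[-0.15,0,0],[0,0,0],0],[[-0.2,0,0],[0,0,0],0],[[-0.25,0,0],[0,0,0],0],[[-0.5,0,0],[0,0,0],0],[[-0.9,0,0],[0,0,0],0],[[-0.9,0,0],[0,0,0],0]]'

```text
clock: 25.3
tcp_pos: [458.2, 65.2, 24.1]
tool_rot: [0.999, 0.049, -0.002, 0.0]
wrist_force: [0.4, 0.3, -0.8]
width: 0.001
grip_force: 0.0
```

Emit:
carry_out --series '[[[-0.5,0,0],[0,0,0],0],[[-0.8,0,-0.3],[0,0,0],0],[[-0.8,0,-0.8],[0,0,0],0],[[-0.8,0,-0.8],[0,0,0],0],[[-0.8,0,-0.8],[0,0,0],0]]'

```text
clock: 25.8
tcp_pos: [383.7, 57.6, 106.0]
tool_rot: [0.999, 0.049, 0.002, -0.0]
wrist_force: [0.1, -0.3, -0.6]
width: 0.002
grip_force: 0.0
```

```bash
python3 - <<'E'
from h import *
s=manip.sense();print(s['clock'],s['tcp_pos'],s['wrist_force'])
t=grab('top','top3')
a=np.load('pics/top0.npz')['img'];sl=np.s_[110:290,235:465]
cv2.imwrite('pics/c7.png',np.vstack([cv2.resize(t['img'][110:250,235:465],None,fx=2,fy=2),cv2.resize(a[110:250,235:465],None,fx=2,fy=2)]))
E
```

```text
25.8 [383.74564862  57.64574281 105.97032629] [ 0.05891202 -0.30007933 -0.57249597]
```

View pics/c7.png

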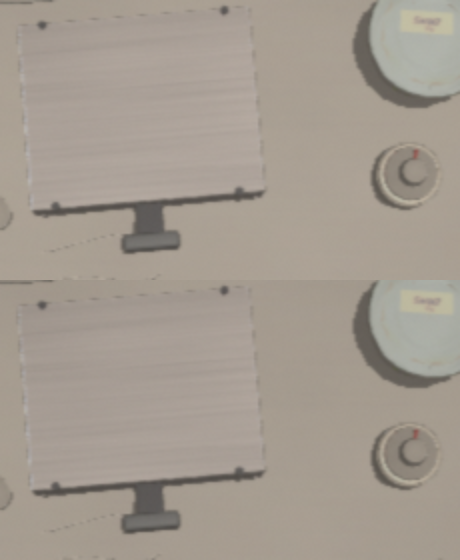

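The drawer now stands exactly as it did at the start: the pad is at (151,241) in the new half against (151,521−280) in the old. The timer hasn't moved, and the arm is clear, so I'm handing the job in.

```bash
python3 -c "
from rig import manip
print(manip.finish_job())"
```

```text
the job is handed in; nothing more can be done
None
```

The peeler was laid flat in the tray, and the drawer latched shut and stayed shut when released; the job is handed in at about 26 s, with no verdict returned.

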